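File the thick book and lock the telescoping rack

ROBOT

A 6-joint arm with a two-finger parallel gripper is mounted at the origin on the work surface. World frame = base frame: x ahead of the robot, y to its left, z up, the work surface at z = 0. Lengths are in m, angles in rad, forces in N, time in s.
With the tool pointing down it reaches from about 0.35 to 0.85 m from the base axis. Payload 8.1 kg.
Tool frame: the origin (TCP) lies on the mounting face of the last link; the fingertips stand 186 mm ahead of it and the grasp point (between the pads) lies 167 mm ahead of it; z points along the fingers, y is the line along which they close (so a half turn about z gives the same grasp; the last joint's range is limited). The gripper opens to 93 mm and grips with 3 to 60 N. Pads are 15 mm wide; open, the fingers measure 128 mm over their backs; the gripper's body (75 mm by 188 mm) begins 65 mm behind the grasp point.
Start: joints at [-1.361, 0.13, 1.488, -0, 1.523, -0.085], TCP at [0.174, -0.574, 0.405] pointing down, gripper open.
Joint ranges: [-2.96, 2.96], [-0.89, 2.26], [0.02, 2.5], [-1.34, 4.48], [0, 2.73], [-2.66, 2.66]. Speed limits (rad/s): [2.39, 2.39, 2.79, 3.14, 3.14, 3.14].

INTERFACE

Orientations are given as a rotation vector (axis times angle).
In Python, from plant import * gives the robot as it stands. The module is installed in compiled form; this text tells all that it offers.
- The arm moves only by the tool arm_command, never from a script. Its argument "increments" is a list of rows, each a list of 6 numbers: the shift along the tool's x, y, z in units of 0.2 m (1.0 is 0.2 m), then the turn, a rotation vector about the tool's x, y, z in units of pi rad (1.0 is pi rad). A call has exactly 5 rows; each row is the pose to reach, as a shift and turn from the pose commanded when the call began, along the tool's axes at that moment, turning the shorter way round; what a row does not reach only later rows make up. A row lasts 1/8 s, in which the tool goes at most 62.5 mm and 10.7 degrees, less where a joint would pass 70% of its speed; a pose out of reach is approached as far as the arm can. A call with a number of a shift or a turn outside -1 to 1 is refused whole. A call with a gripper value outside its range is refused whole. "fingers" is the closure, from -1 (fully open) to 1 (shut), set as the call begins (left out, the last holds). The fingers move at their own pace and stop on an object; "force" is the grip in N (left out, the last holds). Time passes only in rows, so rows that repeat a pose let the fingers close, or fill a call up. It gives the time, the measured TCP pose, the force, the opening and the grip force at its end, in the units of the state.
- read_state(): the state, without advancing time (a new reading comes with each control period).
- read_camera(name): name is "side" or "top"; returns a dict with "image" (400x640x3 uint8, red, green, blue), "fx", "fy", "cx", "cy" (pixels), "T" (4x4, takes a point from camera to world coordinates). Camera axes: x right, y down, z forward; pixel columns grow to the right and rows downward; lengths in m; the calibration is good to about 2 mm. A picture is of the moment at which its call begins. There is no depth.
- close_job(): hands the job in; it is judged then, once.
The state is a dict: "t": time; "q": joint angles; "dq": joint speeds; "joint_torque": joint torques, N m; "tool_pos": TCP position; "orientation": TCP orientation; "force": force on the tool from outside, world axes, zero at the start; "wrist_torque": the same for the moment, N m; "opening": finger opening in m; "gripper_force": force on a finger pad.
Only numpy, scipy, OpenCV 4.12 (cv2) and the standard library are available. Lean on these libraries where they do the work, as an engineer would, in place of code of your own. Each camera call takes 0.05 s, during which the arm holds its last target. There are 200 camera calls.

TASK

Stand the short, thick book upright in the open bay of the telescoping book rack, squarely between the two end plates and close in front of the bar, and let go of it. Then close the rack up on the book: press its spring pin flush and slide the sleeve towards the fixed plate, hole by hole, until the pin has popped fully out through the last hole. Leave the other things on the desk where they are and do not knock the book over.

Things in the scene. Friction and masses are not known exactly. Their poses are not given: they have to be found in the camera images.
- rack: Telescoping book rack, fixed to the desk. Origin on the desk under the middle of its 20 mm square bar, whose axis is at z 60. y: along the bar to the fixed plate; -x: front, where the book goes; +x: back, away from the robot (yaw within 0.3 rad), where the pin sticks out. A foot (y -159 to -147, 50 wide, 72 high) ends it; a rail 40 wide, 6 high lies under the bar. The book stands on the bare desk. All in mm.
- slider (a joint): Sleeve's travel in m along the rack's +y, towards the fixed plate. 0: pin in the first hole (start, bay between the plates 110 mm wide); 0.035: middle hole (bay 75 mm); 0.070: last hole (bay 40 mm); end stop 0.076. About 1.5 N of friction, but locked while the pin is out, with 1 mm of play each way. As it closes, its plate pushes the book along.
- pin (a joint): Spring pin's depth in m: 0 fully out (7 mm proud of the sleeve), 0.007 flush with the sleeve's face (about 3 N), 0.010 under the sleeve's wall. When it is flush and the sleeve moves, the hole's rim pushes its bevelled tip under; it pops out by itself in the next hole and stops the sleeve there, and must be pressed again to go on.
- pin_tip (a point): Centre of the pin's end face: round steel pin, 14 mm across, bevelled to 5, level, pointing to the rack's +x out of the sleeve's back; 60 mm above the desk. It does not travel with the sleeve: rack y -40, tip at x +21 when out. Fingers closed across sleeve and pin here (35 mm wide, then 28) squeeze the pin flush and can then pull the sleeve along.
- last_hole (a point): Centre of the sleeve's last hole, on its back face; travels with the sleeve. Axes as the rack's. Sleeve: square aluminium tube, 28 mm outside, 3 mm wall, round the bar's axis (z 46 to 74, rack x -14 to +14), 166 mm long. Three 16 mm square holes in its back face, 35 mm apart; the last is 20 mm from the end that is farther from the fixed plate.
- plate_mid (a point): Middle of the sliding plate's inner face (it looks to the fixed plate), 45 mm above the desk, 66 mm in front of the bar's axis; travels with the sleeve. Axes as the rack's. Dark steel plate on the sleeve's end, 4 mm thick, from x -116 to +14 and z 8 to 85 mm; at the start it stands 76 mm from the pin along the bar.
- gap_end (a point): Foot of the fixed end plate's inner face, on the desk at rack y 150 mm, 66 mm in front of the bar's axis. Axes as the rack's. Dark steel plate 4 mm thick, x -116 to +20, 85 mm high. The book belongs between it and the sliding plate.
- book_mid (a point): Centre of the thick book, standing upright on the desk: card covers, white pages, 36 mm thick (its y), 100 deep (its x, spine to -x), 125 high (z up), 0.25 to 0.5 kg. It is filed with its thickness along the bar, either way round; well placed, its centre is about 72 mm in front of the bar's axis. Not the slimmer, taller book.
- slim_book: Bystander: slim upright book, 24 x 120 x 170 mm, like the thick one but taller. Origin at the centre of its foot.
- pen_cup: Bystander: empty dark steel cup, 76 mm across, 95 mm high. Origin under its centre.
- stapler: Bystander: stapler, 130 x 36 x 48 mm, long along its x. Origin under its centre.
- eraser: Bystander: whiteboard eraser, 45 x 105 x 36 mm, lying close behind the rack's fixed end. Origin under its centre.
- note_block: Bystander: block of paper notes, 76 x 76 x 40 mm, close in front of the rack's sleeve. Origin under its centre.
There are look-alikes about, which are no part of the job. Leave any orange or purple look-alike of the part that bears book_mid alone.

How it is judged:
By the outcome, as a careful person would: the job done as asked, in the order asked, and still so for the second after the job is handed in, with the robot touching nothing.
It also fails if it takes over 59 s, if anything falls off the work surface, if the arm or the gripper's body presses on something with over 40 N, if the wrist force passes 120 N, or if a joint passes its speed limit or range.

## Working session

There is one attempt and no reset: what is moved stays moved. The work goes in short steps, Python scripts to look and compute and a tool call to move; the robot and the scene stay as the last step left them, time stands still between calls to the robot, and variables do not carry over. Pictures are saved under pics/ and viewed, at most 10 in all, crops included, and the job is handed in when it is done.

Besides the shell and the picture viewer there is one more tool, called after ">>>" as name(argument=value, ...), one argument or row to a line, values as JSON. arm_command: Moves the arm, as the interface text tells. Shifts and turns lie within -1 to 1; 1 stands for 0.2 m of shift or pi rad of turn. Its arguments: {"type":"object","properties":{"increments":{"type":"array","items":{"type":"array","items":{"type":"number","minimum":-1,"maximum":1}}},"fingers":{"type":"number"},"force":{"type":"number"}},"required":["increments"]}

```bash
mkdir -p pics
cat > h.py <<'E'
from plant import *
import numpy as np, cv2
from scipy.spatial.transform import Rotation as R
def ray(c,u,v):
    d=c["T"][:3,:3]@np.array([(u-c["cx"])/c["fx"],(v-c["cy"])/c["fy"],1]);return c["T"][:3,3],d
def onz(c,u,v,z):
    o,d=ray(c,u,v);return o+d*(z-o[2])/d[2]
def proj(c,p):
    q=np.linalg.inv(c["T"])@np.append(p,1);return np.array([c["fx"]*q[0]/q[2]+c["cx"],c["fy"]*q[1]/q[2]+c["cy"]])
def save(c,n,crop=None,s=1):
    im=c["image"][:,:,::-1]
    if crop: im=im[crop[1]:crop[3],crop[0]:crop[2]]
    cv2.imwrite("pics/"+n,cv2.resize(im,None,fx=s,fy=s,interpolation=cv2.INTER_CUBIC))
E
python3 - <<'E'
from h import *
for n in("top","side"):
    c=read_camera(n);save(c,n+"0.png",None,1.25);print(n,c["fx"],c["cx"],c["cy"],c["T"].round(3).tolist())
s=read_state();print(s)
E
```

```text
top 447.1121933126716 328.5266489976263 200.19379862768199 [[-0.004, -0.998, 0.063, 0.421], [-1.0, 0.003, -0.013, -0.038], [0.012, -0.063, -0.998, 1.284], [0.0, 0.0, 0.0, 1.0]]
side 482.4345774843546 324.7115522584742 196.5546206386253 [[-0.791, -0.467, 0.395, 0.01], [-0.611, 0.611, -0.503, 0.634], [-0.006, -0.639, -0.769, 1.111], [0.0, 0.0, 0.0, 1.0]]
{'t': 0.1, 'q': array([-1.36141133e+00,  1.31073751e-01,  1.48917605e+00,  1.68875074e-06,
        1.52299620e+00, -8.53937901e-02]), 'dq': array([-0.00109595, -0.00126095, -0.00317626, -0.00031429,  0.00145125,
       -0.00161813]), 'joint_torque': array([ 1.73824606e-03, -5.61340642e+01, -4.93094623e+01,  7.70442816e-02,
        2.90929974e-02, -2.56273415e-05]), 'tool_pos': array([ 0.17429881, -0.57390817,  0.40379608]), 'orientation': array([-3.10589861e+00, -4.61120300e-01,  1.58176233e-04]), 'force': array([0.08290903, 0.09790254, 0.42638957]), 'wrist_torque': array([-0.02686218,  0.09663938,  0.0007129 ]), 'gripper_force': 0.0, 'opening': 0.09286551712836147}
```

View pics/top0.png

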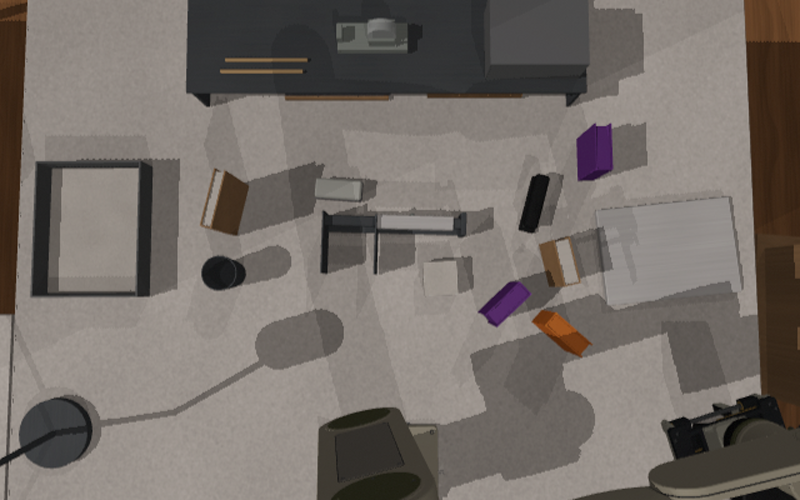

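View pics/side0.png

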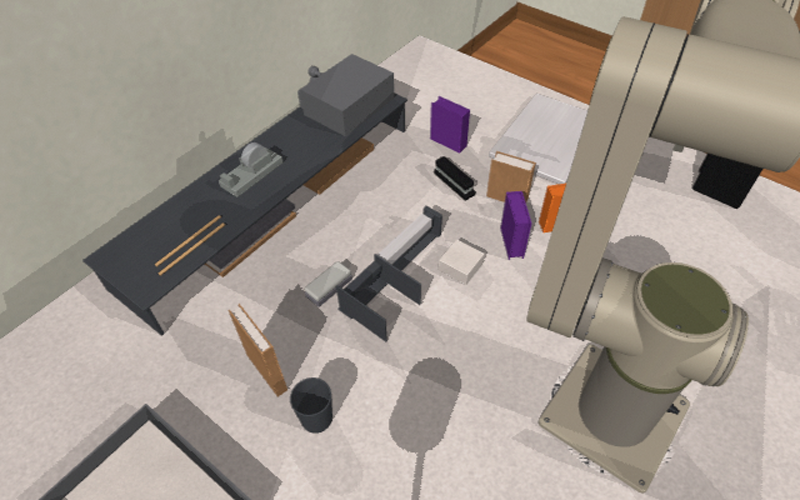

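The top view shows three book-like candidates in colour plus two brown ones. Brown (563,262) is short with a wide page block, and brown (225,202) is taller and slim. Purple (595,152), purple (505,303) and orange (562,333) are look-alikes. Brown at (563,262) fits. The rack spans (323..466, 212..272), with the fixed plate at the left. An enlarged crop will confirm the choice.

Run:
```python
from h import *
c=read_camera("top");save(c,"crop1.png",(245,140,485,260),3.3)
hsv=cv2.cvtColor(c["image"],cv2.COLOR_RGB2HSV)
print(hsv[208,440],hsv[208,453],hsv[180,340],hsv[195,260],hsv[222,352])
```

```text
[ 14 126 101] [ 14  24 157] [ 11  13 153] [120  11  23] [ 14  25 152]
```

View pics/crop1.png

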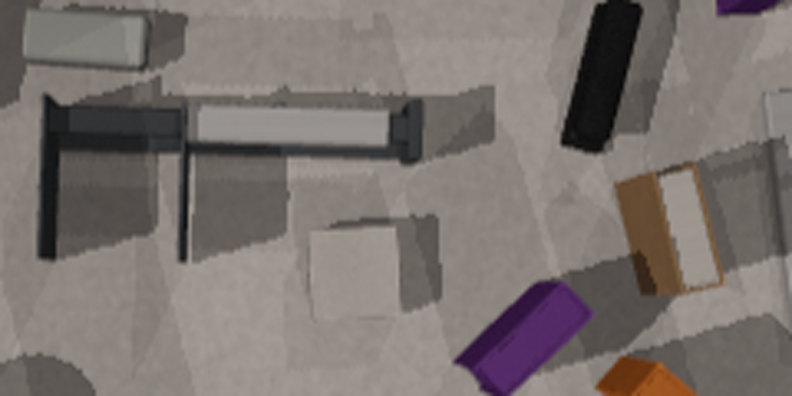

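Confirmed: in the crop, the short thick book's top face has corners at about (653,172), (697,163), (722,287) and (680,293), with a wide white page block. Next I'll measure the rack and the book.

Run:
```python
from h import *
c=read_camera("top");im=c["image"];hsv=cv2.cvtColor(im,cv2.COLOR_RGB2HSV)
w=lambda X,Y,z:onz(c,245+X/3.3,140+Y/3.3,z)
# sleeve by hand corners
L=[w(197,106,.074),w(387,110,.074),w(387,147,.074),w(197,144,.074)]
for p in L:print("sleeve",p.round(4))
# profile checks
g=hsv[:,:,2].astype(int)
for col in (312,330,350):print(col,g[165:192,col])
for row in (175,205,212,218):print(row,g[row,252:305])
for n,X,Y in(("fixFL",39,258),("fixBL",44,97),("slFL",180,260),("slFR",188,260),("slBL",181,102)):print(n,w(X,Y,.085).round(4))
for X,Y in((653,172),(697,163),(722,287),(680,293)):print("book",w(X,Y,.125).round(4))
m=((hsv[:,:,1]>80)&(hsv[:,:,0]<25)).astype(np.uint8);m[:,:425]=0;m[:180]=0;m[232:]=0;m[:,470:]=0
ct=cv2.findContours(m,0,2)[0];k=max(ct,key=cv2.contourArea);print(cv2.contourArea(k),cv2.approxPolyDP(cv2.convexHull(k),2,True)[:,0].tolist())
```

```text
sleeve [0.5743 0.0119 0.074 ]
sleeve [ 0.5707 -0.1449  0.074 ]
sleeve [ 0.54   -0.1446  0.074 ]
sleeve [0.5428 0.0119 0.074 ]
312 [143 148 156 142 105 107 112 133 152 152 151 151 151 152 153 150 147 125
  65  40  39  48  78 105 109 108 108]
330 [138 128 106 108 108  97  77 112 153 152 150 151 150 152 153 151 150 141
 104  65  59  58  73 103 105 109 110]
350 [142 143 142 110 112 112 106 105 135 152 150 149 150 151 153 153 152 147
 129  82  57  56  71 116 147 150 155]
175 [139 143 140 140 140 113  58  27  33  34  34  35  34  33  53  53  53  54
  53  54  54  53  54  53  54  53  53  54  53  53  53  53  53  53  53  52
  56  57  57  57  58  56  57  57  57  57  52  48  59  48 109 110 110]
205 [130 131 134 136  96  53  26  25  23  25  66  82  85  83  82  82  81  83
  83  84  85  87  86  84  84  83  83  84  84  84  82  82  82  81  83  84
  84  82  81  96  96 143 145 146 145 132 133  71  37  28 148 104  99]
212 [134 134 136 138  78  40  26  24  23  24  80  93  95  97  94  92  94  94
  95  94  92  93  92  93  93  94  92  91  92  94 112 111 113 144 134 133
 134 134 133 134 145 145 146 146 145 147 130  62  28  58 145 103 101]
218 [132 132 134 135 107  86  67  67  51  53 109 112 113 143 144 146 147 146
 146 146 144 144 144 145 144 143 142 143 143 142 139 140 141 143 134 134
 135 136 134 135 136 147 149 148 147 148 127  66  27  77 157 111 110]
fixFL [0.4492 0.1395 0.085 ]
fixBL [0.5805 0.1363 0.085 ]
slFL [0.4472 0.0253 0.085 ]
slFR [0.4472 0.0188 0.085 ]
slBL [0.5762 0.0245 0.085 ]
book [ 0.5146 -0.3505  0.125 ]
book [ 0.5217 -0.3855  0.125 ]
book [ 0.4237 -0.4032  0.125 ]
book [ 0.4191 -0.3699  0.125 ]
425.5 [[431, 196], [443, 192], [453, 228], [439, 228]]
```

```bash
cat >> h.py <<'E'
def to(p,yaw,s=None):
    s=s or read_state();M=R.from_rotvec(s["orientation"]);x=M.as_matrix()
    T=np.array([[np.cos(yaw),np.sin(yaw),0],[np.sin(yaw),-np.cos(yaw),0],[0,0,-1]]).T
    T=np.column_stack([[np.cos(yaw),np.sin(yaw),0],[np.sin(yaw),-np.cos(yaw),0],[0,0,-1]])
    print("t",round(s["t"],2),"pos",s["tool_pos"].round(4),"inc",(x.T@(np.array(p)-s["tool_pos"])/.2).round(4),((M.inv()*R.from_matrix(T)).as_rotvec()/np.pi).round(4),"F",s["force"].round(1),"op",round(s["opening"],4),round(s["gripper_force"],1))
E
python3 -c "
from h import *
to((.470,-.377,.40),.19)"
```

```text
t 0.2 pos [ 0.1743 -0.574   0.4041] inc [ 1.7008 -0.5129  0.0213] [-0.0004 -0.      0.0333] F [ 0.3  0.1 -0.6] op 0.0932 0.0
```

>>> arm_command(
  increments=[
    [0.2,-0.06,0,0,0,0.01],
    [0.4,-0.12,0,0,0,0.02],
    [0.6,-0.18,0,0,0,0.03],
    [0.75,-0.23,0,0,0,0.033],
    [0.85,-0.26,0,0,0,0.033],
  ],
  fingers=-1,
)

```text
t: 0.82
tool_pos: [0.323, -0.474, 0.4046]
orientation: [-3.127, -0.301, 0.0]
force: [-0.0, 0.4, 0.6]
opening: 0.0928
gripper_force: 0.0
```

```bash
python3 -c "
from h import *
to((.470,-.377,.40),.19);to((.470,-.377,.274),.19)"
```

```text
t 0.82 pos [ 0.323  -0.474   0.4046] inc [ 0.8142 -0.3358  0.023 ] [-0.0001  0.      0.0007] F [-0.   0.4  0.6] op 0.0928 0.0
t 0.82 pos [ 0.323  -0.474   0.4046] inc [ 0.8143 -0.3357  0.653 ] [-0.0001  0.      0.0007] F [-0.   0.4  0.6] op 0.0928 0.0
```

>>> arm_command(
  increments=[
    [0.25,-0.1,0,0,0,0],
    [0.5,-0.2,0,0,0,0],
    [0.7,-0.29,0,0,0,0],
    [0.81,-0.336,0,0,0,0],
    [0.81,-0.336,0,0,0,0],
  ],
)

```text
t: 1.45
tool_pos: [0.4692, -0.3774, 0.4044]
orientation: [-3.127, -0.304, 0.0]
force: [-0.6, 0.0, 0.4]
opening: 0.0931
gripper_force: 0.0
```

```bash
python3 -c "
from h import *
to((.470,-.377,.274),.19)
c=read_camera('side');save(c,'s1.png',(340,80,480,230),4)"
```

```text
t 1.45 pos [ 0.4692 -0.3774  0.4044] inc [ 0.0043 -0.0008  0.6521] [-0.0001  0.0001  0.0012] F [-0.6  0.   0.4] op 0.0931 0.0
```

View pics/s1.png

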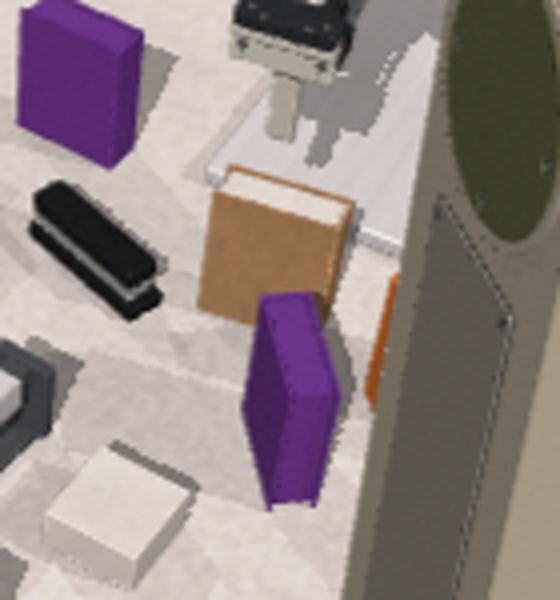

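The gripper is over the thick book, whose top face runs from about (225,170) to (350,205) in the crop. The purple look-alike is in front of it. Now I descend and grip.

>>> arm_command(
  increments=[
    [0,0,0.2,0,0,0],
    [0,0,0.4,0,0,0],
    [0,0,0.55,0,0,0],
    [0,0,0.65,0,0,0],
    [0,0,0.65,0,0,0],
  ],
)

```text
t: 2.12
tool_pos: [0.4671, -0.3784, 0.2731]
orientation: [-3.125, -0.298, 0.004]
force: [-0.4, 0.4, 0.5]
opening: 0.0929
gripper_force: 0.0
```

>>> arm_command(
  increments=[
    [0,0,0,0,0,0],
    [0,0,0,0,0,0],
    [0,0,0,0,0,0],
    [0,0,0,0,0,0],
    [0,0,0,0,0,0],
  ],
  fingers=1,
  force=25,
)

```text
t: 2.75
tool_pos: [0.4682, -0.3782, 0.2749]
orientation: [3.127, 0.3, 0.0]
force: [-0.0, 0.3, -0.2]
opening: 0.0476
gripper_force: 0.0
```

>>> arm_command(
  increments=[
    [0,0,-0.1,0,0,0],
    [0,0,-0.3,0,0,0],
    [0,0,-0.5,0,0,0],
    [0,0,-0.7,0,0,0],
    [0,0,-0.85,0,0,0],
  ],
)

```text
t: 3.38
tool_pos: [0.468, -0.3781, 0.4479]
orientation: [3.126, 0.3, 0.002]
force: [0.5, 0.2, -3.2]
opening: 0.0359
gripper_force: 24.9
```

```bash
python3 -c "
from h import *
Ro=np.array([.560,-.0168]);t=-.02
p=Ro+np.array([[np.cos(t),-np.sin(t)],[np.sin(t),np.cos(t)]])@np.array([-.072,.095]);print(p)
to((*p,.445),t)
c=read_camera('side');save(c,'s2.png',(260,60,500,240),3.3)"
```

```text
[0.48991427 0.0796209 ]
t 3.38 pos [ 0.468  -0.3781  0.4479] inc [ 0.5421 -2.2259  0.0116] [ 0.0005 -0.0004  0.0672] F [ 0.5  0.2 -3.2] op 0.0359 24.9
```

View pics/s2.png

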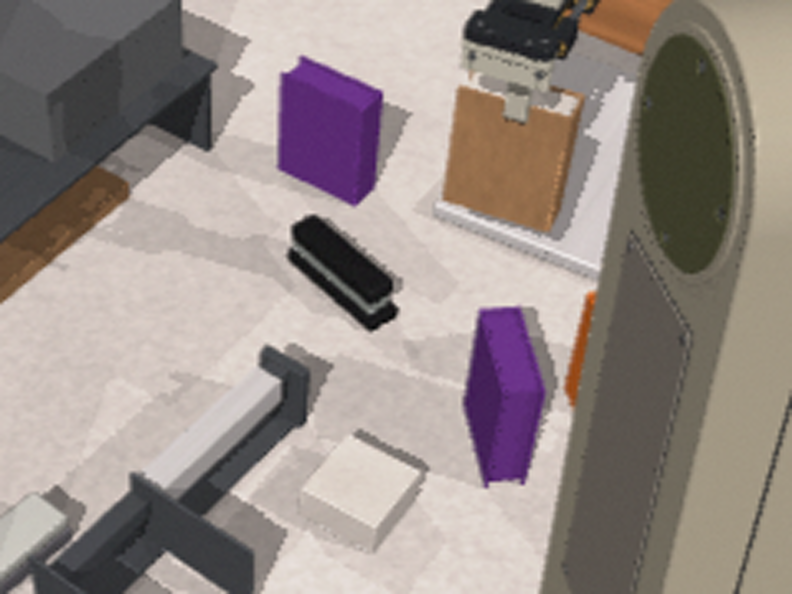

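The book is held at the top, hanging clear, its near face from (580,92) down to (548,232). I'll work out its bottom height from the ray and start carrying.

```bash
python3 -c "
from h import *
c=read_camera('side')
for X,Y in((580,95),(548,232)):
    u,v=260+X/3.3,60+Y/3.3
    for z in(.14,.15,.16,.17,.18,.28,.285,.29,.3): print(z,onz(c,u,v,z).round(4))
"
```

```text
0.14 [ 0.5    -0.5729  0.14  ]
0.15 [ 0.495  -0.5605  0.15  ]
0.16 [ 0.4899 -0.548   0.16  ]
0.17 [ 0.4849 -0.5356  0.17  ]
0.18 [ 0.4798 -0.5232  0.18  ]
0.28 [ 0.4294 -0.3989  0.28  ]
0.285 [ 0.4268 -0.3927  0.285 ]
0.29 [ 0.4243 -0.3865  0.29  ]
0.3 [ 0.4193 -0.374   0.3   ]
0.14 [ 0.4261 -0.3836  0.14  ]
0.15 [ 0.4218 -0.3732  0.15  ]
0.16 [ 0.4175 -0.3627  0.16  ]
0.17 [ 0.4132 -0.3522  0.17  ]
0.18 [ 0.4089 -0.3417  0.18  ]
0.28 [ 0.3661 -0.2369  0.28  ]
0.285 [ 0.3639 -0.2317  0.285 ]
0.29 [ 0.3618 -0.2264  0.29  ]
0.3 [ 0.3575 -0.216   0.3   ]
```

>>> arm_command(
  increments=[
    [0.05,-0.15,0,0,0,0.01],
    [0.1,-0.35,0,0,0,0.02],
    [0.15,-0.55,0,0,0,0.04],
    [0.2,-0.78,0,0,0,0.06],
    [0.25,-1.0,0,0,0,0.067],
  ],
)

```text
t: 4.1
tool_pos: [0.4788, -0.1708, 0.4431]
orientation: [-3.14, 0.033, 0.003]
force: [0.1, 0.5, -3.1]
opening: 0.0358
gripper_force: 24.9
```

```bash
python3 -c "
from h import *
to((.49,.0796,.445),-.02)"
```

```text
t 4.1 pos [ 0.4788 -0.1708  0.4431] inc [ 0.03   -1.2527 -0.0081] [-0.0003  0.0007 -0.0003] F [ 0.1  0.5 -3.1] op 0.0358 24.9
```

>>> arm_command(
  increments=[
    [0.01,-0.2,0,0,0,0],
    [0.02,-0.45,0,0,0,0],
    [0.03,-0.7,0,0,0,0],
    [0.03,-0.9,0,0,0,0],
    [0.03,-1.0,0,0,0,0],
  ],
)

```text
t: 4.72
tool_pos: [0.4886, 0.0295, 0.4432]
orientation: [-3.141, 0.027, 0.003]
force: [-0.1, 0.2, -3.7]
opening: 0.0359
gripper_force: 24.9
```

>>> arm_command(
  increments=[
    [0,-0.1,0,0,0,0],
    [0,-0.2,0,0,0,0],
    [0,-0.25,0,0,0,0],
    [0,-0.25,0,0,0,0],
    [0,-0.25,0,0,0,0],
  ],
)

```text
t: 5.35
tool_pos: [0.4901, 0.0769, 0.4444]
orientation: [3.141, -0.031, -0.001]
force: [0.4, -0.5, -4.2]
opening: 0.0356
gripper_force: 24.9
```

```bash
python3 -c "
from h import *
to((.49,.0796,.445),-.02)
c=read_camera('top');save(c,'t2.png',(230,110,420,230),4)
c=read_camera('side');save(c,'s3.png',(210,60,400,300),2.5)"
```

```text
t 5.35 pos [0.4901 0.0769 0.4444] inc [-0.0008 -0.0133 -0.0029] [0.0001 0.0001 0.0001] F [ 0.4 -0.5 -4.2] op 0.0356 24.9
```

View pics/s3.png

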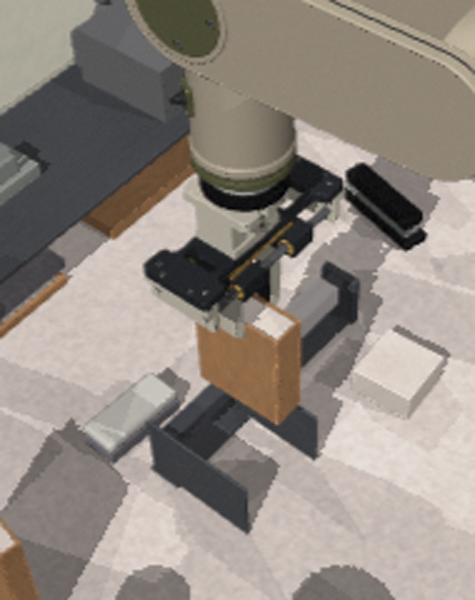

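The book hangs above the bay: its nearest bottom corner is at (277,422), the fixed plate's front edge at (250,490)-(247,530), and the sliding plate's front at (317,415)-(316,458). I'll compare these with the model.

```bash
python3 -c "
from h import *
c=read_camera('side')
t=-.02;M=np.array([[np.cos(t),-np.sin(t)],[np.sin(t),np.cos(t)]])
def pr(n,o,x,y,z):
    p=np.append(np.array(o)+M@np.array([x,y]),z);q=proj(c,p);print(n,((q-[210,60])*2.5).round(0))
o=(.56,-.0168)
pr('fix FT in',o,-.116,.150,.085);pr('fix FT out',o,-.116,.154,.085);pr('fix F bot out',o,-.116,.154,0);pr('fix BT out',o,.020,.154,.085)
pr('sl FT',o,-.116,.036,.085);pr('sl FB',o,-.116,.036,.008);pr('foot BT -159',o,.025,-.159,.072);pr('foot FT -159',o,-.025,-.159,.072)
b=(.490,.0769)
for z in(.15,.16,.17):pr('book near bottom %g'%z,b,-.05,.018,z)
for z in(.28,.29,.3):pr('book near top %g'%z,b,-.05,.018,z)
"
```

```text
fix FT in [252. 488.]
fix FT out [249. 491.]
fix F bot out [252. 534.]
fix BT out [150. 422.]
sl FT [322. 416.]
sl FB [320. 458.]
foot BT -159 [328. 259.]
foot FT -159 [362. 278.]
book near bottom 0.15 [281. 428.]
book near bottom 0.16 [281. 422.]
book near bottom 0.17 [281. 416.]
book near top 0.28 [279. 343.]
book near top 0.29 [279. 336.]
book near top 0.3 [279. 329.]
```

View pics/t2.png

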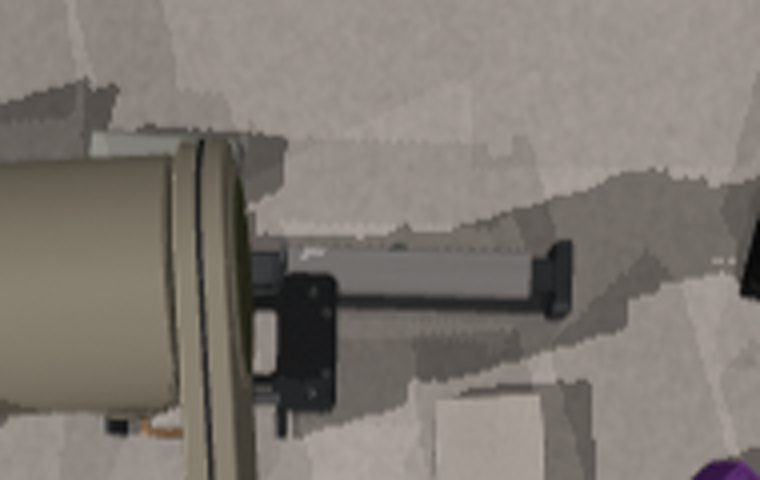

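The model matches the side view to within about 2 px, and the book is centred over the bay. In the top view the pin shows at (398,246). Lowering.

>>> arm_command(
  increments=[
    [-0.02,-0.013,0.15,0,0,0],
    [-0.02,-0.013,0.33,0,0,0],
    [-0.02,-0.013,0.5,0,0,0],
    [-0.02,-0.013,0.64,0,0,0],
    [-0.02,-0.013,0.7,0,0,0],
  ],
)

```text
t: 6.12
tool_pos: [0.4855, 0.0797, 0.3029]
orientation: [3.141, -0.031, -0.004]
force: [-0.6, 0.4, -2.9]
opening: 0.036
gripper_force: 24.9
```

>>> arm_command(
  increments=[
    [0,0,0.02,0,0,0],
    [0,0,0.04,0,0,0],
    [0,0,0.05,0,0,0],
    [0,0,0.06,0,0,0],
    [0,0,0.06,0,0,0],
  ],
)

```text
t: 6.75
tool_pos: [0.4875, 0.0804, 0.2976]
orientation: [-3.141, 0.03, -0.008]
force: [-11.6, 0.4, 22.2]
opening: 0.0357
gripper_force: 25.0
```

Contact came about 10 mm early, with some x force. I'll back off slightly and look.

>>> arm_command(
  increments=[
    [0,0,-0.03,0,0,0],
    [0,0,-0.05,0,0,0],
    [0,0,-0.05,0,0,0],
    [0,0,-0.05,0,0,0],
    [0,0,-0.05,0,0,0],
  ],
)

```text
t: 7.38
tool_pos: [0.486, 0.0801, 0.3023]
orientation: [3.141, -0.03, -0.001]
force: [1.4, 0.2, -3.2]
opening: 0.0359
gripper_force: 25.0
```

```bash
python3 -c "
from h import *
to((.486,.0796,.29),-.02)
c=read_camera('side');save(c,'s4.png',(240,140,370,290),4)"
```

```text
t 7.38 pos [0.486  0.0801 0.3023] inc [-0.      0.0026  0.0615] [0.     0.0002 0.0002] F [ 1.4  0.2 -3.2] op 0.0359 25.0
```

View pics/s4.png

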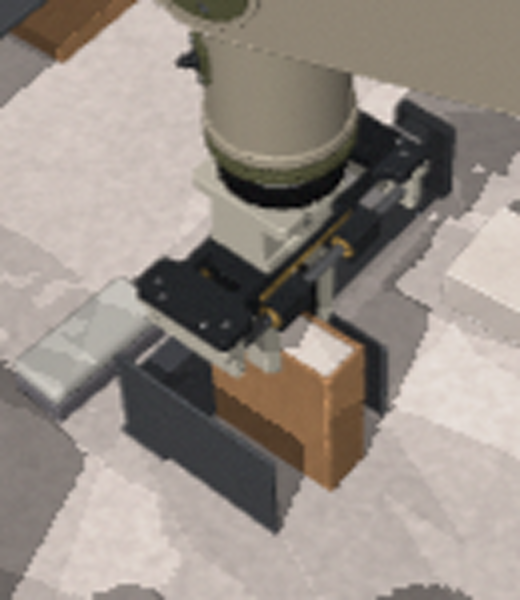

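The book is inside the bay, with its nearest bottom corner at about (330,488), just above the desk. Checking its height and x.

```bash
python3 -c "
from h import *
c=read_camera('side')
for X,Y in((330,488),(362,467),(276,530)):
  for z in(0,.01,.02):print((X,Y),z,onz(c,240+X/4,140+Y/4,z).round(4))
for z in (.125,.13,.14): print('top',z,onz(c,240+330/4,140+378/4,z).round(4))
s=read_state();print(s['wrist_torque'])
"
```

```text
(330, 488) 0 [0.4447 0.092  0.    ]
(330, 488) 0.01 [0.4408 0.0969 0.01  ]
(330, 488) 0.02 [0.4369 0.1018 0.02  ]
(362, 467) 0 [0.4377 0.0657 0.    ]
(362, 467) 0.01 [0.4338 0.0708 0.01  ]
(362, 467) 0.02 [0.43   0.0759 0.02  ]
(276, 530) 0 [0.4531 0.1394 0.    ]
(276, 530) 0.01 [0.4491 0.1439 0.01  ]
(276, 530) 0.02 [0.4451 0.1483 0.02  ]
top 0.125 [0.445  0.0897 0.125 ]
top 0.13 [0.4428 0.0924 0.13  ]
top 0.14 [0.4383 0.098  0.14  ]
[ 0.0342308  -0.00897894 -0.02502737]
```

The book is about 5 mm above the desk and gripped high, so the earlier contact was the desk. Lower to touch, nudge towards the bar, and release.

>>> arm_command(
  increments=[
    [0.015,0,0.005,0,0,0],
    [0.015,0,0.01,0,0,0],
    [0.015,0,0.015,0,0,0],
    [0.015,0,0.02,0,0,0],
    [0.015,0,0.02,0,0,0],
  ],
)

```text
t: 8.1
tool_pos: [0.4891, 0.0801, 0.2986]
orientation: [3.141, -0.03, -0.0]
force: [0.5, 0.1, -3.2]
opening: 0.0357
gripper_force: 25.0
```

>>> arm_command(
  increments=[
    [0,0,0.003,0,0,0],
    [0,0,0.006,0,0,0],
    [0,0,0.009,0,0,0],
    [0,0,0.012,0,0,0],
    [0,0,0.012,0,0,0],
  ],
)

```text
t: 8.72
tool_pos: [0.4894, 0.0801, 0.298]
orientation: [3.141, -0.03, 0.002]
force: [-7.1, -0.2, 10.6]
opening: 0.0357
gripper_force: 25.0
```

>>> arm_command(
  increments=[
    [0,0,-0.006,0,0,0],
    [0,0,-0.006,0,0,0],
    [0,0,-0.006,0,0,0],
    [0,0,-0.006,0,0,0],
    [0,0,-0.006,0,0,0],
  ],
)

```text
t: 9.35
tool_pos: [0.4892, 0.0801, 0.2978]
orientation: [-3.141, 0.03, -0.0]
force: [-3.8, -0.4, 5.0]
opening: 0.0359
gripper_force: 25.0
```

>>> arm_command(
  increments=[
    [0,0,0,0,0,0],
    [0,0,0,0,0,0],
    [0,0,0,0,0,0],
    [0,0,0,0,0,0],
    [0,0,0,0,0,0],
  ],
  fingers=-0.3,
)

```text
t: 9.98
tool_pos: [0.4892, 0.0801, 0.2975]
orientation: [-3.141, 0.03, -0.0]
force: [-1.1, -0.5, -0.0]
opening: 0.0603
gripper_force: 0.0
```

>>> arm_command(
  increments=[
    [0,0,-0.15,0,0,0],
    [0,0,-0.35,0,0,0],
    [0,0,-0.55,0,0,0],
    [0.05,0.1,-0.7,0,0,0],
    [0.15,0.35,-0.75,0,0,0],
  ],
)

```text
t: 10.6
tool_pos: [0.5183, 0.0102, 0.4507]
orientation: [-3.141, 0.025, -0.007]
force: [-0.9, 0.3, 0.6]
opening: 0.0602
gripper_force: 0.0
```

>>> arm_command(
  increments=[
    [0.1,0.25,0,0,0,0],
    [0.2,0.5,0,0,0,0],
    [0.3,0.7,0,0,0,0],
    [0.3,0.8,0,0,0,0],
    [0.3,0.8,0,0,0,0],
  ],
  fingers=-1,
)

```text
t: 11.22
tool_pos: [0.5744, -0.1525, 0.4472]
orientation: [-3.141, 0.033, 0.001]
force: [0.1, 0.9, -0.0]
opening: 0.0927
gripper_force: 0.0
```

```bash
python3 -c "
from h import *
to((.57,-.0725,.445),-.02)
c=read_camera('side');a=c['image'][140:290,240:370]
d=read_camera('top');b=d['image'][140:220,240:390]
f=lambda i,s:cv2.resize(i[:,:,::-1],None,fx=s,fy=s,interpolation=2)
A=f(a,3);B=f(b,2.7)
o=np.zeros((450,800,3),np.uint8);o[:A.shape[0],:A.shape[1]]=A;o[:B.shape[0],392:392+B.shape[1]]=B[:,:408];cv2.imwrite('pics/m5.png',o)"
```

```text
t 11.22 pos [ 0.5744 -0.1525  0.4472] inc [-0.0305 -0.3993  0.011 ] [-0.0001  0.0003 -0.0004] F [ 0.1  0.9 -0. ] op 0.0927 0.0
```

View pics/m5.png

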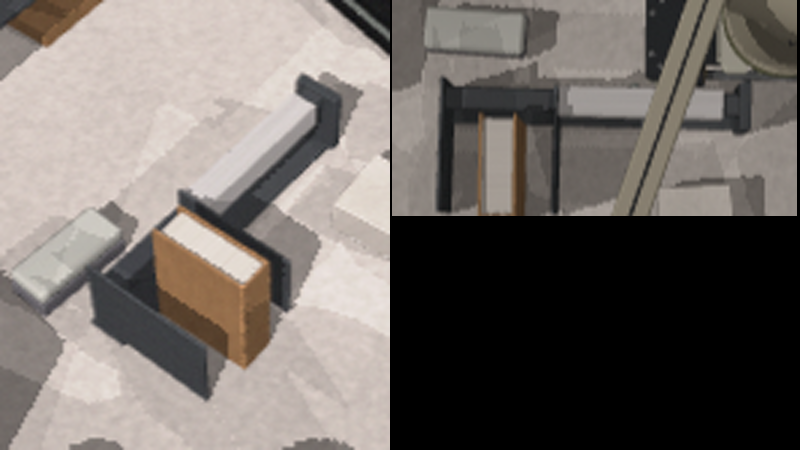

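The book stands upright and free in the bay, centred between the plates. Next I'll locate the pin's y from the earlier top view and turn the tool 90° for the pinch.

```bash
python3 -c "
from h import *
c=read_camera('top')
print('pin',onz(c,329.5,171.5,.062))
print('book back top',onz(c,240+(500-392)/2.7,140+113/2.7,.125),'L/R',onz(c,240+(478-392)/2.7,205,.125),onz(c,240+(524-392)/2.7,205,.125))
for X,Y in((310,228),(398,228),(310,318)):print('block',onz(c,245+X/3.3,140+Y/3.3,.04))
print(read_state()['q'])
to((.557,-.057,.40),1.55)"
```

```text
pin [ 0.57738731 -0.055789    0.062     ]
book back top [0.54248943 0.07401515 0.125     ] L/R [0.48226163 0.09490764 0.125     ] [0.48213456 0.05079417 0.125     ]
block [ 0.4748036  -0.08202836  0.04      ]
block [ 0.47458099 -0.15639038  0.04      ]
block [ 0.39907132 -0.08164982  0.04      ]
[-3.42459733e-01  9.96468823e-02  1.44344391e+00  4.81741393e-04
  1.59843046e+00  1.24669302e+00]
t 11.38 pos [ 0.5745 -0.1504  0.4478] inc [-0.0961 -0.465   0.239 ] [-1.000e-04 -2.000e-04 -4.992e-01] F [-0.9  0.1  0.1] op 0.0932 0.0
```

>>> arm_command(
  increments=[
    [-0.02,-0.1,0,0,0,-0.05],
    [-0.04,-0.2,0,0,0,-0.1],
    [-0.06,-0.3,0,0,0,-0.15],
    [-0.08,-0.4,0.05,0,0,-0.2],
    [-0.09,-0.47,0.1,0,0,-0.25],
  ],
)

```text
t: 12.0
tool_pos: [0.558, -0.0548, 0.4279]
orientation: [2.909, 1.185, 0.002]
force: [0.3, 0.0, -0.4]
opening: 0.0931
gripper_force: 0.0
```

>>> arm_command(
  increments=[
    [0,0,0,0,0,-0.05],
    [0,0,0,0,0,-0.1],
    [0,0,0,0,0,-0.15],
    [0,0,0,0,0,-0.2],
    [0,0,0,0,0,-0.25],
  ],
)

```text
t: 12.62
tool_pos: [0.5581, -0.0557, 0.428]
orientation: [2.235, 2.208, 0.001]
force: [0.1, -0.7, 0.9]
opening: 0.0931
gripper_force: 0.0
```

```bash
python3 -c "
from h import *
to((.557,-.057,.229),1.55)"
```

```text
t 12.62 pos [ 0.5581 -0.0557  0.428 ] inc [-0.0069 -0.0062  0.9948] [ 0.0002 -0.0001  0.0027] F [ 0.1 -0.7  0.9] op 0.0931 0.0
```

>>> arm_command(
  increments=[
    [-0.003,-0.003,0.2,0,0,0.002],
    [-0.005,-0.005,0.45,0,0,0.003],
    [-0.006,-0.006,0.7,0,0,0.003],
    [-0.006,-0.006,0.88,0,0,0.003],
    [-0.006,-0.006,0.98,0,0,0.003],
  ],
)

```text
t: 13.25
tool_pos: [0.5563, -0.057, 0.2297]
orientation: [-2.25, -2.19, 0.002]
force: [0.5, -0.4, 1.3]
opening: 0.0929
gripper_force: 0.0
```

>>> arm_command(
  increments=[
    [0,0,0.005,0,0,0],
    [0,0,0.005,0,0,0],
    [0,0,0.005,0,0,0],
    [0,0,0.005,0,0,0],
    [0,0,0.005,0,0,0],
  ],
  fingers=1,
  force=20,
)

```text
t: 13.88
tool_pos: [0.5575, -0.0586, 0.2311]
orientation: [2.253, 2.189, 0.001]
force: [0.4, 0.5, 0.5]
opening: 0.0477
gripper_force: 0.0
```

>>> arm_command(
  increments=[
    [0,0,0,0,0,0],
    [0,0,0,0,0,0],
    [0,0,0,0,0,0],
    [0,0,0,0,0,0],
    [0,0,0,0,0,0],
  ],
)

```text
t: 14.5
tool_pos: [0.559, -0.0586, 0.2311]
orientation: [2.25, 2.186, 0.006]
force: [15.3, 0.2, -8.0]
opening: 0.0281
gripper_force: 20.0
```

The pin is flush (opening 28 mm). I'll relieve the x offset and pull the sleeve towards the fixed plate.

>>> arm_command(
  increments=[
    [0.01,0.006,0,0,0,0],
    [0.03,0.01,0,0,0,0],
    [0.06,0.01,0,0,0,0],
    [0.09,0.01,0,0,0,0],
    [0.12,0.01,0,0,0,0],
  ],
)

```text
t: 15.12
tool_pos: [0.5605, -0.0346, 0.2311]
orientation: [2.252, 2.188, 0.001]
force: [4.7, -3.6, 1.7]
opening: 0.0274
gripper_force: 20.0
```

>>> arm_command(
  increments=[
    [0.015,0.003,0,0,0,0],
    [0.03,0.003,0,0,0,0],
    [0.04,0.003,0,0,0,0],
    [0.05,0.003,0,0,0,0],
    [0.06,0.003,0,0,0,0],
  ],
)

```text
t: 15.75
tool_pos: [0.5611, -0.0227, 0.2311]
orientation: [2.253, 2.189, 0.0]
force: [0.3, -3.6, 5.5]
opening: 0.0278
gripper_force: 20.0
```

>>> arm_command(
  increments=[
    [0.005,0,0,0,0,0],
    [0.01,0,0,0,0,0],
    [0.015,0,0,0,0,0],
    [0.015,0,0,0,0,0],
    [0.015,0,0,0,0,0],
  ],
)

```text
t: 16.38
tool_pos: [0.5612, -0.0212, 0.2311]
orientation: [2.252, 2.187, -0.003]
force: [0.3, -13.4, 5.0]
opening: 0.0279
gripper_force: 20.0
```

The force rose to 13 N, so the pin has popped into the middle hole. Open, step back to the pin, and squeeze again.

>>> arm_command(
  increments=[
    [0,0,0,0,0,0],
    [0,0,0,0,0,0],
    [0,0,0,0,0,0],
    [0,0,0,0,0,0],
    [-0.02,0,0,0,0,0],
  ],
  fingers=-0.6,
)

```text
t: 17.0
tool_pos: [0.5609, -0.0233, 0.2305]
orientation: [-2.252, -2.19, -0.0]
force: [-0.7, 0.7, -0.2]
opening: 0.0723
gripper_force: 0.0
```

>>> arm_command(
  increments=[
    [-0.04,0,0,0,0,0],
    [-0.09,-0.002,0,0,0,0],
    [-0.14,-0.004,0,0,0,0],
    [-0.165,-0.004,0,0,0,0],
    [-0.165,-0.004,0,0,0,0],
  ],
)

```text
t: 17.62
tool_pos: [0.5591, -0.057, 0.2306]
orientation: [2.254, 2.188, 0.0]
force: [0.0, 0.6, 0.1]
opening: 0.0741
gripper_force: 0.0
```

```bash
python3 -c "
from h import *
to((.5605,-.0575,.2311),1.55)
c=read_camera('side');h=cv2.cvtColor(c['image'],cv2.COLOR_RGB2HSV)
save(c,'fin1.png',(240,120,390,290),3.5)
m=((h[:,:,1]>80)&(h[:,:,0]<25)).astype(np.uint8);m[:140]=0;m[290:]=0;m[:,:285]=0;m[:,360:]=0
k=max(cv2.findContours(m,0,2)[0],key=cv2.contourArea);print(cv2.contourArea(k),cv2.approxPolyDP(cv2.convexHull(k),2,True)[:,0].tolist())"
```

```text
t 17.62 pos [ 0.5591 -0.057   0.2306] inc [-0.0021  0.0068 -0.0027] [ 0.     -0.     -0.0028] F [0.  0.6 0.1] op 0.0741 0.0
961.0 [[299, 210], [328, 228], [327, 256], [320, 263], [292, 243], [290, 217]]
```

>>> arm_command(
  increments=[
    [0,0.007,0,0,0,0],
    [0,0.007,0,0,0,0],
    [0,0.007,0,0,0,0],
    [0,0.007,0,0,0,0],
    [0,0.007,0,0,0,0],
  ],
  fingers=1,
  force=20,
)

```text
t: 18.3
tool_pos: [0.5608, -0.0564, 0.2307]
orientation: [2.253, 2.189, 0.001]
force: [-10.3, -0.6, 1.2]
opening: 0.0293
gripper_force: 8.0
```

>>> arm_command(
  increments=[
    [0,0,0,0,0,0],
    [0,0,0,0,0,0],
    [0,0,0,0,0,0],
    [0,0,0,0,0,0],
    [0,0,0,0,0,0],
  ],
)

```text
t: 18.92
tool_pos: [0.5604, -0.0565, 0.2305]
orientation: [-2.253, -2.189, 0.001]
force: [-4.5, 1.1, 4.8]
opening: 0.0279
gripper_force: 20.0
```

>>> arm_command(
  increments=[
    [0.01,0,0,0,0,0],
    [0.025,0,0,0,0,0],
    [0.04,0,0,0,0,0],
    [0.055,0,0,0,0,0],
    [0.07,0,0,0,0,0],
  ],
)

```text
t: 19.55
tool_pos: [0.5608, -0.0435, 0.2306]
orientation: [2.253, 2.188, -0.003]
force: [-4.7, -6.4, 3.8]
opening: 0.0276
gripper_force: 20.0
```

>>> arm_command(
  increments=[
    [0.015,0,0,0,0,0],
    [0.03,0,0,0,0,0],
    [0.045,0,0,0,0,0],
    [0.06,0,0,0,0,0],
    [0.075,0,0,0,0,0],
  ],
)

```text
t: 20.18
tool_pos: [0.5612, -0.0284, 0.2306]
orientation: [2.253, 2.188, -0.003]
force: [-6.0, -4.4, 4.9]
opening: 0.0279
gripper_force: 20.0
```

>>> arm_command(
  increments=[
    [0.01,0,0,0,0,0],
    [0.02,0,0,0,0,0],
    [0.03,0,0,0,0,0],
    [0.035,0,0,0,0,0],
    [0.035,0,0,0,0,0],
  ],
)

```text
t: 20.8
tool_pos: [0.5614, -0.0212, 0.2306]
orientation: [2.253, 2.189, -0.002]
force: [-5.6, -2.7, 4.7]
opening: 0.028
gripper_force: 20.0
```

>>> arm_command(
  increments=[
    [0.003,0,0,0,0,0],
    [0.006,0,0,0,0,0],
    [0.009,0,0,0,0,0],
    [0.009,0,0,0,0,0],
    [0.009,0,0,0,0,0],
  ],
)

```text
t: 21.42
tool_pos: [0.5614, -0.0204, 0.2306]
orientation: [2.253, 2.187, -0.004]
force: [-4.3, -10.0, 5.6]
opening: 0.0281
gripper_force: 20.0
```

>>> arm_command(
  increments=[
    [0,0,0,0,0,0],
    [0,0,0,0,0,0],
    [0,0,0,0,0,0],
    [0,0,0,0,0,0],
    [0,0,0,0,0,0],
  ],
  fingers=-1,
)

```text
t: 22.05
tool_pos: [0.5617, -0.0187, 0.2305]
orientation: [2.253, 2.189, 0.0]
force: [-0.6, 0.1, -0.0]
opening: 0.0732
gripper_force: 0.0
```

>>> arm_command(
  increments=[
    [0,0,-0.15,0,0,0],
    [0,0,-0.4,0,0,0],
    [0,0,-0.65,0,0,0],
    [0,0,-0.85,0,0,0],
    [-0.15,0,-0.95,0,0,0],
  ],
)

```text
t: 22.68
tool_pos: [0.5612, -0.0477, 0.424]
orientation: [2.248, 2.19, 0.005]
force: [0.2, -0.9, -0.9]
opening: 0.093
gripper_force: 0.0
```

>>> arm_command(
  increments=[
    [-0.2,0,0,0,0,0],
    [-0.45,0,0,0,0,0],
    [-0.7,0,0,0,0,0],
    [-0.9,0,0,0,0,0],
    [-1,0,0,0,0,0],
  ],
)

```text
t: 23.3
tool_pos: [0.5547, -0.2505, 0.4203]
orientation: [-2.255, -2.187, 0.0]
force: [-0.7, -0.1, -0.1]
opening: 0.0929
gripper_force: 0.0
```

```bash
python3 -c "
from h import *
c=read_camera('side');a=c['image'][110:290,240:370]
d=read_camera('top');b=d['image'][150:225,245:375]
f=lambda i,s:cv2.resize(i[:,:,::-1],None,fx=s,fy=s,interpolation=2)
A=f(a,3);B=f(b,3)
o=np.zeros((560,800,3),np.uint8);o[:A.shape[0],:A.shape[1]]=A;o[:B.shape[0],400:400+B.shape[1]]=B;cv2.imwrite('pics/final.png',o)
print(read_state()['t'],read_state()['tool_pos'])"
```

```text
23.4 [ 0.5548007  -0.25002181  0.42025707]
```

View pics/final.png

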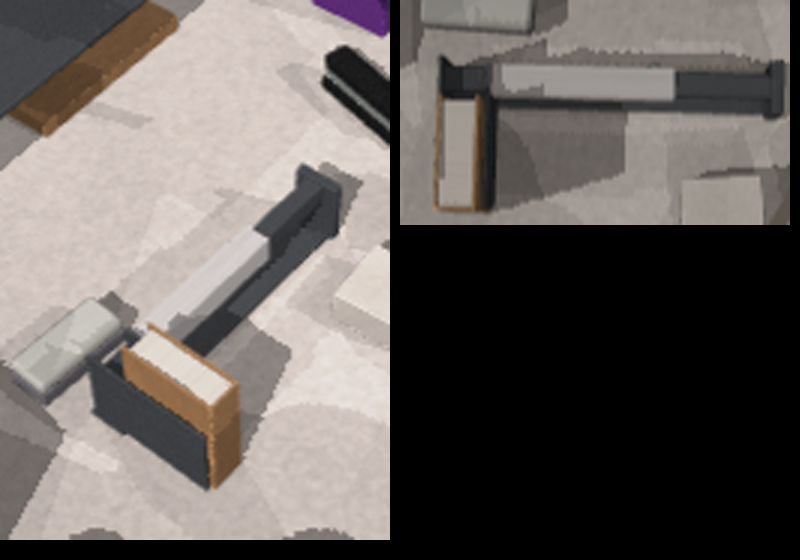

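The sleeve is closed and the book is upright between the plates, with the sleeve's end at about (673,82) in the top crop. Next I'll check the pin's pixels and the sleeve's end numerically.

```bash
python3 -c "
from h import *
d=read_camera('top');g=cv2.cvtColor(d['image'],cv2.COLOR_RGB2GRAY)
print('sleeve end',onz(d,245+(673)/3-400/3,177,.074),'expect y',-.0168-.06)
u,v=proj(d,(.580,-.057,.062));print(u,v);u=int(u);print(g[164:176,u-8:u+9])
c=read_camera('side');g=cv2.cvtColor(c['image'],cv2.COLOR_RGB2GRAY)
u,v=proj(c,(.580,-.057,.062));print(u,v);u,v=int(u),int(v);print(g[v-6:v+7,u-8:u+9])
"
```

```text
sleeve end [ 0.5607581  -0.07324607  0.074     ] expect y -0.0768
329.9367444816061 170.55502163636547
[[142 142 143 144 144 145 144 144 143 154 155 158 156 155 155 153 150]
 [142 146 146 143 146 148 145 146 139 149 151 154 154 155 156 153 150]
 [133 155 157 147 144 157 150 154 143 149 149 152 155 156 155 154 153]
 [108 143 145 145 110 146 147 144 140 140 139 139 143 144 143 144 145]
 [107 106 107 108 109 111 110 108 107 107 105 103 106 109 109 108 108]
 [109 109 109 109 108 108 109 108 107 107 106 103 105 107 108 107 108]
 [111 106 110 109 104 108 108 106 100  99 102 106 106 108 108 107 107]
 [109  99 109 110  99 106 100  91  92  83  87 106 104 104 104 105 105]
 [127 127 127 127 126 127 111 107 124 117 110 120 119 118 118 106  96]
 [154 154 154 154 154 154 154 154 154 154 154 154 155 154 154 121  86]
 [152 152 152 152 152 152 152 152 152 152 152 152 153 152 152 105  46]
 [150 150 150 150 150 150 150 150 150 149 149 150 150 151 150 103  45]]
316.916192918367 190.32618968824949
[[194 193 193 194 193 189 187 191 190 190 190 193 196 194 194 191 192]
 [197 193 194 195 193 191 189 188 190 193 193 195 196 201 203 209 164]
 [193 193 195 197 195 194 194 192 192 195 197 197 201 207 205 204 149]
 [190 192 195 194 193 197 199 197 199 198 195 201 207 206 203 202 200]
 [191 194 199 200 197 196 200 198 198 195 203 208 207 203 202 205 206]
 [191 194 196 200 202 199 196 194 194 204 208 206 203 203 203 206 210]
 [193 195 195 196 194 195 196 195 188 206 206 202 202 204 207 209 211]
 [199 196 195 194 192 193 199 207 208 207 203 203 205 207 207 208 209]
 [192 192 196 194 192 199 208 209 205 203 204 204 207 209 210 208 208]
 [195 199 199 195 200 207 209 204 203 205 205 208 208 210 208 207 205]
 [198 200 197 198 206 209 204 204 205 205 208 209 211 209 207 205 183]
 [194 199 201 207 208 205 203 203 206 207 211 209 209 207 206 184 154]
 [190 200 207 208 204 204 203 203 209 210 209 209 207 207 182 156 147]]
```

```bash
python3 -c "
import cv2
g=cv2.cvtColor(cv2.resize(cv2.imread('pics/top0.png'),(640,400),interpolation=cv2.INTER_AREA),cv2.COLOR_BGR2GRAY)
print(g[164:176,321:338])
g=cv2.cvtColor(cv2.resize(cv2.imread('pics/t2.png'),(190,120),interpolation=cv2.INTER_AREA),cv2.COLOR_BGR2GRAY)
print(g[54:66,91:108])"
```

```text
[[138 138 138 139 139 141 140 139 138 137 137 140 139 138 138 135 132]
 [139 141 142 139 142 143 141 142 136 131 123 136 138 139 138 138 138]
 [144 148 150 145 149 150 146 145 129 117 100 124 140 142 142 142 145]
 [148 149 150 150 151 151 142 135 109 101  98 105 133 139 137 138 139]
 [137 134 135 136 138 135 113 106 103 102 101  99 104 106 105 106 105]
 [114 108 109 108 108 108 105 103 102 102 102 100 100 102 102 102 102]
 [104 100 103 102  99 101 103 100  95  93  96 101 102 102 102 103 102]
 [104  99 104 106  99 101  97  89  88  82  85 101 101 100 101 101 101]
 [123 123 123 123 123 121 111 108 117 113 109 117 117 117 116 111 111]
 [146 146 146 146 147 146 144 144 146 146 145 145 145 145 144 138 137]
 [149 149 150 150 150 150 149 149 149 150 150 150 150 149 149 148 148]
 [146 147 147 147 147 147 146 146 146 146 146 146 146 146 146 146 146]]
[[145 144 145 147 146 147 147 146 145 144 144 147 145 145 145 142 139]
 [145 148 148 146 149 150 148 148 142 139 130 142 146 146 145 144 145]
 [150 157 157 151 157 159 154 154 134 127 104 129 148 149 149 149 153]
 [156 156 158 158 158 159 149 142 113 108 105 110 140 144 144 145 145]
 [144 142 143 144 146 145 118 112 109 109 107 105 110 113 113 113 112]
 [116 112 113 113 112 113 112 109 109 109 108 105 106 109 109 109 109]
 [112 107 111 111 105 108 110 103  96  98 103 107 108 109 109 109 110]
 [106  99 107 107  98 104 100  82  71  77  89 105 106 106 106 106 106]
 [105 104 106 106 104 104  93  85  86  87  90 102 103 101 101 102 102]
 [113 113 113 113 113 112 111 112 112 111 111 113 112 113 112 110 109]
 [113 113 113 113 113 113 113 113 114 113 113 113 113 113 112 112 113]
 [111 111 111 111 111 111 110 110 111 110 110 111 111 111 110 111 111]]
```

The pin's pixels match those from the start, so it is fully out. The sleeve's end is at the last-hole position, the book is upright, and the gripper is clear. Handing in.

```bash
python3 -c "
from plant import *
print(close_job())"
```

```text
the job is handed in; nothing more can be done
None
```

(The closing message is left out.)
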